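# Close up a loaded equipment housing

## Robot

A 6-joint arm with a two-finger parallel gripper is mounted at the origin on the work surface. World frame = base frame: x ahead of the robot, y to its left, z up, the work surface at z = 0. Lengths are in m, angles in rad, forces in N, time in s.
With the tool pointing down it reaches from about 0.425 to 1.125 m from the base axis. Payload 14.9 kg.
Tool frame: the origin (TCP) lies midway between the tips of the shut fingers; the grasp point (between the pads) lies arm.tcp_to_grasp behind it (arm.tcp_to_grasp is the distance from the TCP to the grasp point, in m); z points along the fingers, y is the line along which they close (so a half turn about z gives the same grasp; the last joint's range is limited). The gripper opens to 91 mm and grips with 3 to 60 N. Pads are 32 mm wide; open, the fingers measure 118 mm over their backs; the gripper's body (76 mm by 178 mm) begins 60 mm behind the grasp point.
Start: joints at [1.126, 0.379, 1.734, -0, 1.028, -0.033], TCP at [0.28, 0.641, 0.214] pointing down, gripper open.
Joint ranges: [-2.77, 2.77], [-0.74, 2.19], [0, 2.66], [-1.06, 4.2], [0.31, 2.87], [-3.08, 3.08]. Speed limits (rad/s): [1.89, 1.89, 2.39, 3.14, 3.14, 3.14].

## Interface

Orientations are given as a rotation vector (axis times angle).
In Python, from plant import arm gives the robot as it stands.
- The arm moves only by the tool move_arm, never from a script. Its argument "deltas" is a list of rows, each a list of 7 numbers: the shift along the tool's x, y, z normalised to -1 to 1, where 1 is 0.5 m, then the turn, a rotation vector about the tool's x, y, z normalised to -1 to 1, where 1 is 180 degrees, then the closure, from 0 (fully open) to 1 (shut). A call has 1 to 20 rows; each row shifts and turns the commanded pose from where the row before left it, along the tool's axes as they then stand; what a row does not reach is not made up. A row lasts 1/12 s, in which the tool goes at most 41.7 mm and 7.16 degrees, less where a joint would pass 70% of its speed; a pose out of reach is approached as far as the arm can. A call with a number of a shift or a turn outside -1 to 1 is refused whole. A call with a gripper value outside its range is refused whole. The fingers move at their own pace and stop on an object; "force" is the grip in N (left out, the last holds). Time passes only in rows, so rows that do not move let the fingers close. It gives the time, the measured TCP pose, the force, the opening and the grip force at its end, in the units of the state.
- arm.observe(): the state, without advancing time (a new reading comes with each control period).
- arm.get_image(name): name is "side" or "top" or "wrist"; returns a dict with "frame" (384x512x3 uint8, red, green, blue), "depth" (384x512 float32, m along the optical axis (not along the pixel's ray), 0 where there is no reading), "fx", "fy", "cx", "cy" (pixels), "camera_from_world" (4x4, takes a point from world to camera coordinates). Camera axes: x right, y down, z forward; pixel columns grow to the right and rows downward; lengths in m; the calibration is good to about 2 mm. A picture is of the moment at which its call begins.
- arm.job_done(): hands the job in; it is judged then, once.
The state is a dict: "time_s": time; "joint_positions": joint angles; "qd": joint speeds; "joint_torque": joint torques, N m; "tool_pos": TCP position; "ee_rot": TCP orientation; "contact_force": force on the tool from outside, world axes, zero at the start; "wrist_torque": the same for the moment, N m; "gripper_width": opening from 0.0 (shut) to 1.0 (fully open); "gripper_force": force on a finger pad.
Only numpy, scipy, OpenCV 4.12 (cv2) and the standard library are available. Lean on these libraries where they do the work, as an engineer would, in place of code of your own. Each camera call takes 0.05 s, during which the arm holds its last target. There are 200 camera calls.

## Task

The circuit board is loaded, so close up the small grey housing: first push its slide-out tray fully home, then take the metal cover off the carton, set it square over the open top (either way round; lower it, do not drop it) and press it straight down until both spring clip arms have snapped under the beads along the housing's sides. Leave the yellow bin, the screwdriver and the can where they are.

Things in the scene. Friction and masses are not known exactly. Their poses are not given: they have to be found in the camera images.
- housing: Grey metal housing fixed to the bench, open at its top and front (-x end): 160 mm along x, 110 mm along y over its 4 mm walls, 73 mm high. A rounded bead runs along the outside of both long walls, its middle 52 mm above the bench, standing out 4 mm. Origin: centre of its underside. The -x end faces the robot's right (world -y), give or take 0.45 rad.
- housing_top (a point): Centre of the housing's open top, level with its top edge, 73 mm above the bench; axes as the housing's.
- tray (a joint): How far the tray is pulled out of the housing's front, m: 0 is fully home (hard stop), at most 0.1. Pushed along the housing's +x it closes. It slides with 1.5 N friction plus 4 N per m/s, has no spring and stays where it is left.
- tray_front (a point): Centre of the flat outer face of the tray's upright aluminium front panel: 108 mm wide (housing y), 4 mm thick, from 5 to 69 mm above the bench. The face looks along the housing's -x; with the tray home it lies 84 mm from the housing's middle. The circuit board is fixed to the tray.
- cover_grip (a point): Centre of the bar of the black bridge handle on the loose cover: bar 80 (x) x 22 (y) x 14 mm high, its top 7 mm above this point, an 18 mm high gap under it. Axes: x along the bar and the cover's long edges, z up. On the carton it is 74 mm above the bench; with the cover laid on but unclipped about 113 mm; seated and clipped 102 mm, right over the housing's middle.
- cover_plate (a point): Centre of the underside of the cover's grey metal plate, 164 (x) x 134 (y) x 4 mm, 29 mm below cover_grip. Cover 0.28 kg. Either way round fits, its x along the housing's x. Snapping it on takes some 8 to 15 N straight down on the handle; its own weight does not do it.
- clip_a (a joint): Angle of the sprung steel clip arm at the middle of the cover's +y long edge, rad: 0 at rest, about 0.13 while its barb rides over the bead, back to 0 once snapped under it. Arm 40 mm wide, hangs 39.5 mm below the plate; inner face 62 mm and barb 56 mm from the cover's middle, with a lead-in ramp that forgives 3 mm.
- clip_b (a joint): The same for the clip arm on the cover's -y edge.
- carton: Flat cardboard carton fixed to the bench, 150 (x) x 90 (y) x 45 mm high, on which the cover lies at first with its clip arms hanging beside the long sides. Origin: centre of its underside.
- bin: Bystander: open yellow plastic bin 90 x 100 x 60 mm. Origin: centre of its underside.
- screwdriver: Bystander: screwdriver lying on the bench, about 200 mm long.
- can: Bystander: white can 54 mm across, 110 mm high. Origin: centre of its underside.
There are look-alikes about, which are no part of the job. Leave any orange or red look-alike of the part that bears cover_grip alone.

How it is judged:
By the outcome, as a careful person would: the job done as asked, in the order asked, and still so for the second after the job is handed in, with the robot touching nothing.
It also fails if it takes over 64 s, if anything falls off the work surface, if the arm or the gripper's body presses on something with over 40 N, if the wrist force passes 120 N, or if a joint passes its speed limit or range.

## Working session

There is one attempt and no reset: what is moved stays moved. The work goes in short steps, Python scripts to look and compute and a tool call to move; the robot and the scene stay as the last step left them, time stands still between calls to the robot, and variables do not carry over. Pictures are saved under pics/ and viewed, at most 10 in all, crops included, and the job is handed in when it is done.

Besides the shell and the picture viewer there is one more tool, called by a JSON object that holds its "op" and its "data". move_arm: Moves the arm, as the interface text tells. Its arguments: {"type":"object","properties":{"deltas":{"type":"array"},"force":{"type":"number"}},"required":["deltas"]}

```bash
mkdir -p pics; ls; python3 - <<'E'
from plant import arm
import cv2,numpy as np,pickle
d={}
for n in("top","side"):
    d[n]=arm.get_image(n); cv2.imwrite(f"pics/{n}0.png",d[n]["frame"][:,:,::-1])
    i=d[n]; print(n,i["fx"],i["cx"],i["cy"]); print(np.round(np.linalg.inv(i["camera_from_world"]),3)); print((i["depth"]>0).mean())
pickle.dump(d,open("im0.pkl","wb"))
s=arm.observe(); print(s, arm.tcp_to_grasp)
E
```

```text
pics
top 454.3329623670803 258.31505283426173 187.34926625977872
[[ 0.011 -0.986  0.167  0.244]
 [-1.    -0.013 -0.014 -0.063]
 [ 0.016 -0.167 -0.986  1.513]
 [ 0.     0.     0.     1.   ]]
0.9960378011067709
side 406.80541644712724 252.54144628075952 195.6597790692187
[[ 0.994 -0.089  0.065  0.419]
 [-0.109 -0.694  0.712 -0.932]
 [-0.019 -0.714 -0.699  0.906]
 [ 0.     0.     0.     1.   ]]
0.9959869384765625
{'time_s': 0.1, 'joint_positions': array([ 1.12569803e+00,  3.79312181e-01,  1.73470609e+00,  1.81650049e-05,
        1.02849305e+00, -3.33020559e-02]), 'qd': array([ 0.00211107, -0.00190641, -0.00191818,  0.00026032, -0.00240848,
       -0.00046564]), 'joint_torque': array([-1.11793208e-03, -7.65049481e+01, -4.35295486e+01,  6.51206193e-02,
        3.98313731e-02, -7.82344250e-05]), 'tool_pos': array([0.28003553, 0.64117422, 0.21339264]), 'ee_rot': array([-6.42254060e-01, -3.07500402e+00,  1.39607019e-03]), 'contact_force': array([ 0.37902395,  0.36004285, -0.18941473]), 'wrist_torque': array([ 0.01804736, -0.02015059, -0.00405476]), 'gripper_force': 0.0, 'gripper_width': 0.9998981703485865} 0.0188
```

View pics/top0.png

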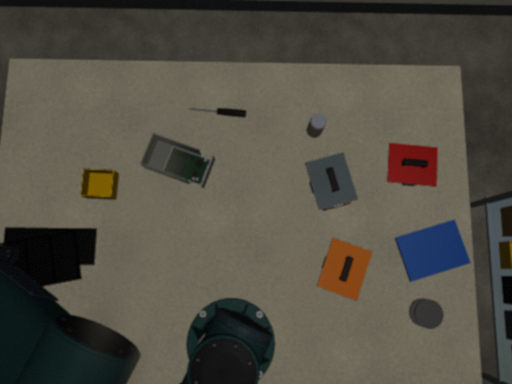

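View pics/side0.png

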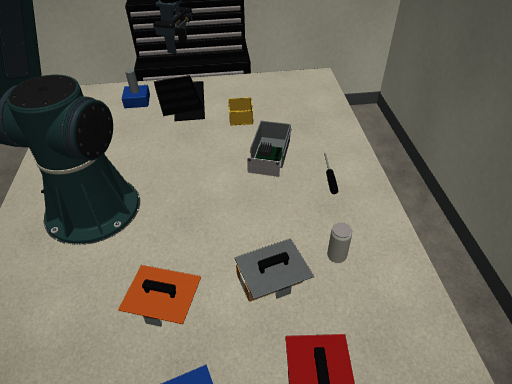

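Top view: the housing is at about (178,160) with its tray pulled out to the right at (208,172). The grey cover is at (331,180). The lookalikes are orange at (345,268) and red at (413,163), and the blue sheet at (432,250) has no handle. Only the grey plate with a black handle fits. I'll confirm it in a crop and measure.

```bash
cat > h.py <<'E'
import numpy as np,cv2
def cloud(i):
    v,u=np.mgrid[:384,:512]; z=i["depth"]
    p=np.stack([(u-i["cx"])/i["fx"]*z,(v-i["cy"])/i["fy"]*z,z,np.ones_like(z)],-1)
    return (p@np.linalg.inv(i["camera_from_world"]).T)[...,:3]
def ray(i,uv,h):
    """pixels -> world points on plane z=h"""
    T=np.linalg.inv(i["camera_from_world"]); uv=np.atleast_2d(uv).astype(float)
    d=np.c_[(uv[:,0]-i["cx"])/i["fx"],(uv[:,1]-i["cy"])/i["fy"],np.ones(len(uv))]@T[:3,:3].T
    return T[:3,3]+d*((h-T[2,3])/d[:,2])[:,None]
def rect(p):
    """min-area rectangle of xy points: centre, long, short, yaw of the long side"""
    r=cv2.boxPoints(cv2.minAreaRect((p[:,:2]*1000).astype(np.float32)))/1000
    a,b=r[1]-r[0],r[2]-r[1]
    if np.hypot(*a)<np.hypot(*b):a,b=b,a
    return r.mean(0).round(4),np.hypot(*a).round(4),np.hypot(*b).round(4),np.arctan2(a[1],a[0]).round(4)
E
python3 - <<'E'
from h import *; import pickle
d=pickle.load(open("im0.pkl","rb")); i=d["top"]; P=cloud(i); f=i["frame"]
def box(u0,u1,v0,v1):
    m=np.zeros((384,512),bool); m[v0:v1,u0:u1]=1; return m
z=P[...,2]; b=box(300,365,145,215)
m=b&(z>.035)&(z<.06); print("plate n",m.sum(),"z",np.median(z[m]),rect(P[m]))
h=b&(f.max(2)<45)&(z>.06); print("handle",h.sum(),np.median(z[h]),P[h].mean(0),rect(P[h]))
b=box(135,222,125,195); m=b&(z>.06)&(z<.085); print("rim",m.sum(),np.median(z[m]),rect(P[m]))
for n,(u0,u1,v0,v1) in {"top":(135,365,115,215)}.items():
    a=cv2.resize(f[v0:v1,u0:u1],None,fx=3.4,fy=3.4,interpolation=cv2.INTER_CUBIC)
cv2.imwrite("pics/crop.png",cv2.convertScaleAbs(a[:,:,::-1],alpha=1.6))
ys,xs=np.nonzero(m); print(sorted(set(xs)))
for k in range(0,len(ys),max(1,len(ys)//60)): print((xs[k],ys[k]),P[ys[k],xs[k]].round(3),end=" ")
E
```

```text
plate n 1854 z 0.04932773743701968 (array([ 0.5167, -0.323 ], dtype=float32), np.float32(0.1692), np.float32(0.1368), np.float32(0.2901))
handle 170 0.08009031752627416 [ 0.51564848 -0.31902639  0.08840895] (array([ 0.3823, -0.2142], dtype=float32), np.float32(0.404), np.float32(0.0696), np.float32(-0.6621))
rim 313 0.07102407502495356 (array([0.5779, 0.1822], dtype=float32), np.float32(0.2157), np.float32(0.114), np.float32(1.2483))
[np.int64(140), np.int64(141), np.int64(142), np.int64(143), np.int64(144), np.int64(145), np.int64(146), np.int64(147), np.int64(148), np.int64(149), np.int64(150), np.int64(151), np.int64(152), np.int64(153), np.int64(154), np.int64(155), np.int64(156), np.int64(157), np.int64(158), np.int64(159), np.int64(160), np.int64(161), np.int64(162), np.int64(163), np.int64(164), np.int64(165), np.int64(166), np.int64(167), np.int64(168), np.int64(169), np.int64(170), np.int64(171), np.int64(172), np.int64(173), np.int64(174), np.int64(175), np.int64(176), np.int64(177), np.int64(178), np.int64(179), np.int64(180), np.int64(181), np.int64(182), np.int64(183), n
[... 2931 characters left out ...]
), np.int64(172)) [0.535 0.216 0.07 ] (np.int64(167), np.int64(173)) [0.532 0.212 0.071] (np.int64(169), np.int64(174)) [0.529 0.206 0.07 ] (np.int64(205), np.int64(174)) [0.531 0.09  0.066] (np.int64(174), np.int64(175)) [0.524 0.189 0.076] (np.int64(175), np.int64(176)) [0.521 0.185 0.076] (np.int64(205), np.int64(176)) [0.524 0.09  0.07 ] (np.int64(181), np.int64(177)) [0.52  0.167 0.068] (np.int64(181), np.int64(178)) [0.514 0.165 0.078] (np.int64(205), np.int64(178)) [0.518 0.09  0.063] (np.int64(186), np.int64(179)) [0.512 0.15  0.077] (np.int64(203), np.int64(180)) [0.511 0.096 0.067] (np.int64(203), np.int64(182)) [0.504 0.096 0.069] (np.int64(203), np.int64(184)) [0.498 0.096 0.065]
```

View pics/crop.png

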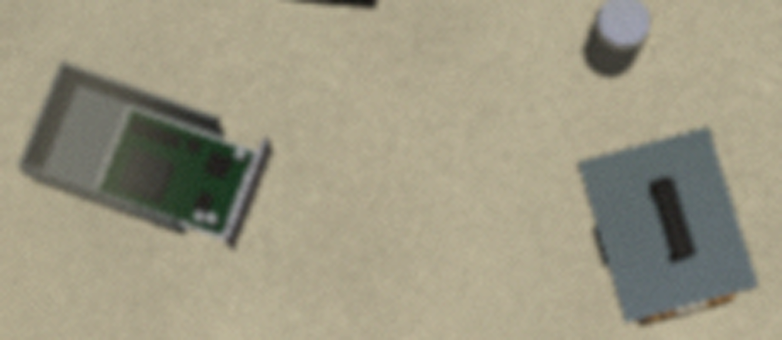

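The crop confirms it: the grey plate with the black handle lies on the brown carton (crop (670,220)), and the tray panel is at crop (250,190), about 52 mm out. I'll turn the tool to the housing axes, shut the fingers, and go in front of the tray.

{"op": "move_arm", "data": {"deltas": [[0,0,0,0,0,0.0393,1],[0,0,0,0,0,0.0393,1],[0,0,0,0,0,0.0393,1],[0,0,0,0,0,0.0393,1],[0,0,0,0,0,0.0393,1],[0,0,0,0,0,0.0393,1],[0,0,0,0,0,0.0393,1],[0,0,0,0,0,0.0393,1],[0,0,0,0,0,0.0393,1],[0,0,0,0,0,0.0393,1],[0,0,0,0,0,0.0393,1],[0,0,0,0,0,0.0393,1]], "force": 20}}

```text
time_s: 1.1
tool_pos: [0.2801, 0.6413, 0.2136]
ee_rot: [2.555, 1.828, -0.001]
contact_force: [0.1, -0.1, 0.3]
gripper_width: 0.153
gripper_force: 0.0
```

{"op": "move_arm", "data": {"deltas": [[-0.0566,0.0475,0,0,0,0,1],[-0.0566,0.0475,0,0,0,0,1],[-0.0566,0.0475,0,0,0,0,1],[-0.0566,0.0475,0,0,0,0,1],[-0.0566,0.0475,0,0,0,0,1],[-0.0566,0.0475,0,0,0,0,1],[-0.0566,0.0475,0,0,0,0,1],[-0.0566,0.0475,0,0,0,0,1],[-0.0566,0.0475,0,0,0,0,1],[-0.0566,0.0475,0,0,0,0,1],[-0.0566,0.0475,0,0,0,0,1],[-0.0566,0.0475,0,0,0,0,1],[-0.0566,0.0475,0,0,0,0,1],[-0.0566,0.0475,0,0,0,0,1],[-0.0566,0.0475,0,0,0,0,1],[-0.0566,0.0475,0,0,0,0,1],[-0.0566,0.0475,0,0,0,0,1],[-0.0566,0.0475,0,0,0,0,1],[0,0,0,0,0,0,1]]}}

```text
time_s: 2.68
tool_pos: [0.5259, 0.0184, 0.2141]
ee_rot: [2.551, 1.831, 0.0]
contact_force: [-0.3, 1.6, 0.5]
gripper_width: 0.005
gripper_force: 0.0
```

```bash
cat >> h.py <<'E'
def toolframe(s):
    return cv2.Rodrigues(np.array(s["ee_rot"]))[0], np.array(s["tool_pos"])
E
python3 - <<'E'
from plant import arm
from h import *; import pickle
i=arm.get_image("wrist"); pickle.dump(i,open("w1.pkl","wb")); cv2.imwrite("pics/w1.png",i["frame"][:,:,::-1])
s=arm.observe(); R,p=toolframe(s); print(s["time_s"],p,R.round(3),s["joint_positions"].round(2))
T=np.linalg.inv(i["camera_from_world"]); print((R.T@(T[:3,3]-p)).round(3),(R.T@T[:3,:3]).round(2))
a=1.2483; d=np.array([np.cos(a),np.sin(a),0]); print("face in tool frame",R.T@(np.array([.5438,.0798,.2])-p))
E
```

```text
2.7333 [0.52483642 0.02037773 0.21379844] [[ 0.32   0.947 -0.   ]
 [ 0.947 -0.32  -0.   ]
 [-0.    -0.    -1.   ]] [-0.01  0.1   2.09 -0.    0.95  0.32]
[ 0.065  0.001 -0.171] [[ 0.   -0.97 -0.23]
 [ 1.    0.    0.  ]
 [-0.   -0.23  0.97]]
face in tool frame [ 0.06236826 -0.00107752  0.01378619]
```

View pics/w1.png

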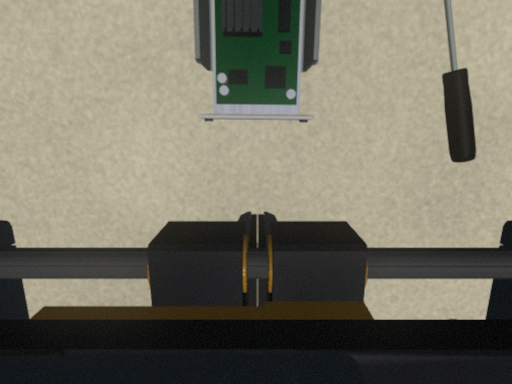

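The wrist view shows the tray panel square to the tool: its edge runs along row 117, columns 200–313, centred on the fingers. Next I'll descend and push.

{"op": "move_arm", "data": {"deltas": [[0,0,0.06,0,0,0,1],[0,0,0.06,0,0,0,1],[0,0,0.06,0,0,0,1],[0,0,0.06,0,0,0,1],[0,0,0.06,0,0,0,1],[0,0,0.05,0,0,0,1],[0.02,0,0,0,0,0,1],[0.04,0,0,0,0,0,1],[0.02,0,0,0,0,0,1],[0.01,0,0,0,0,0,1],[0.016,0,0,0,0,0,1],[0.016,0,0,0,0,0,1],[0.016,0,0,0,0,0,1],[0.016,0,0,0,0,0,1],[0.012,0,0,0,0,0,1],[0.01,0,0,0,0,0,1]]}}

```text
time_s: 4.07
tool_pos: [0.5523, 0.1069, 0.039]
ee_rot: [2.549, 1.836, 0.0]
contact_force: [-0.5, -0.9, 0.5]
gripper_width: 0.004
gripper_force: 0.9
```

```bash
python3 - <<'E'
from plant import arm
from h import *
s=arm.observe(); R,p=toolframe(s); print(s["time_s"],p,R.T@s["contact_force"],"dist to tray-home finger pos along x:",(R.T@(np.array([.5867,.2087,0])-p)).round(4))
E
```

```text
4.0667 [0.55232104 0.10693483 0.03903115] [-1.02177287 -0.20195557 -0.52708396] dist to tray-home finger pos along x: [0.1074 0.0004 0.039 ]
```

{"op": "move_arm", "data": {"deltas": [[0.004,0,0,0,0,0,1],[0.004,0,0,0,0,0,1],[0.003,0,0,0,0,0,1],[0.002,0,0,0,0,0,1],[0,0,0,0,0,0,1]]}}

```text
time_s: 4.48
tool_pos: [0.5541, 0.1125, 0.0389]
ee_rot: [-2.549, -1.836, 0.0]
contact_force: [-0.0, -0.7, 0.1]
gripper_width: 0.006
gripper_force: 0.0
```

{"op": "move_arm", "data": {"deltas": [[0.002,0,0,0,0,0,1],[0.002,0,0,0,0,0,1],[0,0,0,0,0,0,1]]}}

```text
time_s: 4.73
tool_pos: [0.5541, 0.113, 0.0389]
ee_rot: [2.549, 1.836, -0.004]
contact_force: [-2.9, -18.1, 6.8]
gripper_width: 0.007
gripper_force: 9.0
```

{"op": "move_arm", "data": {"deltas": [[0.002,0,0,0,0,0,1],[0.002,0,0,0,0,0,1],[0,0,0,0,0,0,1]]}}

```text
time_s: 4.98
tool_pos: [0.5541, 0.1132, 0.0389]
ee_rot: [2.547, 1.836, -0.008]
contact_force: [-5.8, -39.8, 16.6]
gripper_width: 0.009
gripper_force: 20.0
```

The tray is home: force rose to 18 N, then 40 N, without further travel. I'll back off, rise, and look at the housing from above.

{"op": "move_arm", "data": {"deltas": [[-0.01,0,0,0,0,0,1],[-0.03,0,0,0,0,0,1],[-0.04,0,0,0,0,0,1],[0,0,-0.07,0,0,0,0.4],[0,0,-0.08,0,0,0,0.4],[0,0,-0.08,0,0,0,0.4],[0,0,-0.08,0,0,0,0.4],[0,0,-0.08,0,0,0,0.4],[0,0,-0.08,0,0,0,0.4],[0,0,-0.07,0,0,0,0.4],[0.06,0,0,0,0,0,0.4],[0.06,0,0,0,0,0,0.4],[0.06,0,0,0,0,0,0.4],[0,0,0,0,0,0,0.4],[0,0,0,0,0,0,0.4]]}}

```text
time_s: 6.23
tool_pos: [0.571, 0.1641, 0.3084]
ee_rot: [-2.547, -1.838, 0.001]
contact_force: [-0.1, -0.7, -1.0]
gripper_width: 0.6
gripper_force: 0.0
```

```bash
python3 - <<'E'
from plant import arm
from h import *; import pickle
i=arm.get_image("wrist"); pickle.dump(i,open("w2.pkl","wb"))
s=arm.observe(); R,p=toolframe(s); print(p,R[:,0])
P=cloud(i); f=i["frame"]
near=np.hypot(P[...,0]-.586,P[...,1]-.208)<.14
m=near&(P[...,2]>.066)&(P[...,2]<.08)
n,l,st,_=cv2.connectedComponentsWithStats(m.astype(np.uint8)); k=1+st[1:,4].argmax(); print(st[1:][st[1:,4]>20])
print(rect(P[m]),rect(P[l==k])); v,u=np.nonzero(m); q=ray(i,np.c_[u,v],.073); print(rect(q))
o=f[:,:,::-1].copy(); o[m]=(0,0,255); cv2.imwrite("pics/w2.png",np.hstack([o[:260,130:390],f[:260,130:390,::-1]]))
E
```

```text
[0.57075926 0.16337356 0.30840264] [ 3.16172734e-01  9.48701508e-01 -5.00666639e-04]
[[ 216   67   94  137 1681]]
(array([0.5899, 0.2058], dtype=float32), np.float32(0.166), np.float32(0.1103), np.float32(1.2357)) (array([0.5899, 0.2058], dtype=float32), np.float32(0.166), np.float32(0.1103), np.float32(1.2357))
(array([0.5902, 0.2065], dtype=float32), np.float32(0.1641), np.float32(0.11), np.float32(1.2358))
```

View pics/w2.png

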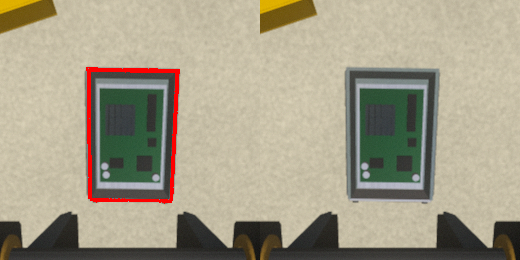

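The rim outline at crop (90–178, 68–202) measures 164×110, which is the housing plus the 4 mm panel, so the tray is home. I'll move to view the cover.

{"op": "move_arm", "data": {"deltas": [[0,0,0,0,0,0.0382,0],[0,0,0,0,0,0.0382,0],[0,0,0,0,0,0.0382,0],[0,0,0,0,0,0.0382,0],[0,0,0,0,0,0.0382,0],[0,0,0,0,0,0.0382,0],[0,0,0,0,0,0.0382,0],[0,0,0,0,0,0.0382,0]]}}

```text
time_s: 6.95
tool_pos: [0.5708, 0.1623, 0.3088]
ee_rot: [3.111, 0.44, -0.001]
contact_force: [-0.5, 0.4, 0.3]
gripper_width: 1.002
gripper_force: 0.0
```

{"op": "move_arm", "data": {"deltas": [[-0.0344,0.0644,0,0,0,0,0],[-0.0344,0.0644,0,0,0,0,0],[-0.0344,0.0644,0,0,0,0,0],[-0.0344,0.0644,0,0,0,0,0],[-0.0344,0.0644,0,0,0,0,0],[-0.0344,0.0644,0,0,0,0,0],[-0.0344,0.0644,0,0,0,0,0],[-0.0344,0.0644,0,0,0,0,0],[-0.0344,0.0644,0,0,0,0,0],[-0.0344,0.0644,0,0,0,0,0],[-0.0344,0.0644,0,0,0,0,0],[-0.0344,0.0644,0,0,0,0,0],[-0.0344,0.0644,0,0,0,0,0],[-0.0344,0.0644,0,0,0,0,0],[0,0,0,0,0,0,0],[0,0,0,0,0,0,0]]}}

```text
time_s: 8.28
tool_pos: [0.4667, -0.3388, 0.3086]
ee_rot: [-3.109, -0.445, 0.001]
contact_force: [-0.1, 0.7, 0.1]
gripper_width: 1.003
gripper_force: 0.0
```

```bash
python3 - <<'E'
from plant import arm
from h import *; import pickle
i=arm.get_image("wrist"); pickle.dump(i,open("w3.pkl","wb"))
s=arm.observe(); R,p=toolframe(s); print(p,R[:,0],s["time_s"])
P=cloud(i); f=i["frame"]
near=np.hypot(P[...,0]-.517,P[...,1]+.323)<.12
for n,m,h in(("plate",near&(P[...,2]>.04)&(P[...,2]<.095),.049),("handle",near&(P[...,2]>.075)&(P[...,2]<.095),.081)):
    m=cv2.morphologyEx(m.astype(np.uint8),cv2.MORPH_OPEN,np.ones((3,3)))
    v,u=np.nonzero(m); q=ray(i,np.c_[u,v],h); r=rect(q); print(n,len(u),np.median(P[m>0][:,2]),r,"in tool",(R.T@(np.r_[r[0],.2]-p)).round(4))
w1=pickle.load(open("w1.pkl","rb")); q=ray(w1,[[200,117],[313,117]],.069); print("w1 panel",q,q.mean(0))
cv2.imwrite("pics/w3.png",f[:,:,::-1])
E
```

```text
[ 0.46719348 -0.33755606  0.30857569] [ 9.59401980e-01  2.82042055e-01 -3.45580955e-04] 8.3333
plate 13389 0.04919051573799432 (array([ 0.5193, -0.3212], dtype=float32), np.float32(0.167), np.float32(0.1337), np.float32(0.2815)) in tool [ 0.0546 -0.0009  0.1086]
handle 1193 0.08071025780531488 (array([ 0.5209, -0.3208], dtype=float32), np.float32(0.0778), np.float32(0.021), np.float32(0.2855)) in tool [ 0.0563 -0.0009  0.1086]
w1 panel [[0.4969401  0.10265683 0.069     ]
 [0.59852101 0.06845483 0.069     ]] [0.54773055 0.08555583 0.069     ]
```

View pics/w3.png

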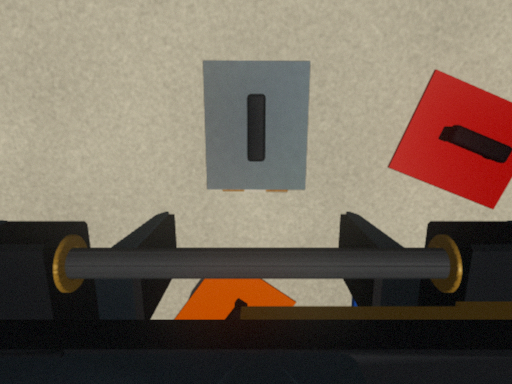

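The wrist view shows the handle at (256,127), square to the tool. I'll go over it, descend, and grip.

{"op": "move_arm", "data": {"deltas": [[0.055,-0.001,0,0,0,0,0],[0.055,-0.001,0,0,0,0,0],[0,0,0.08,0,0,0,0],[0,0,0.08,0,0,0,0],[0,0,0.08,0,0,0,0],[0,0,0.08,0,0,0,0],[0,0,0.08,0,0,0,0],[0,0,0.06,0,0,0,0],[0,0,0.03,0,0,0,0],[0,0,0.012,0,0,0,0],[0,0,0,0,0,0,0]]}}

```text
time_s: 9.25
tool_pos: [0.5208, -0.3198, 0.0577]
ee_rot: [-3.108, -0.452, 0.001]
contact_force: [-0.4, 0.7, 0.5]
gripper_width: 1.003
gripper_force: 0.0
```

{"op": "move_arm", "data": {"deltas": [[0,0,0,0,0,0,0.5],[0,0,0,0,0,0,0.6],[0,0,0,0,0,0,0.7],[0,0,0,0,0,0,0.75],[0,0,0,0,0,0,0.8],[0,0,0,0,0,0,1],[0,0,0,0,0,0,1],[0,0,0,0,0,0,1],[0,0,0,0,0,0,1]], "force": 40}}

```text
time_s: 10.0
tool_pos: [0.5209, -0.3204, 0.0579]
ee_rot: [-3.109, -0.451, 0.0]
contact_force: [-0.2, 0.9, -0.1]
gripper_width: 0.375
gripper_force: 0.0
```

{"op": "move_arm", "data": {"deltas": [[0,0,0,0,0,0,1],[0,0,0,0,0,0,1],[0,0,0,0,0,0,1],[0,0,0,0,0,0,1]]}}

```text
time_s: 10.33
tool_pos: [0.5209, -0.3204, 0.0579]
ee_rot: [3.109, 0.451, 0.0]
contact_force: [-0.5, -1.2, -1.4]
gripper_width: 0.24
gripper_force: 40.0
```

{"op": "move_arm", "data": {"deltas": [[0,0,-0.02,0,0,0,1],[0,0,-0.04,0,0,0,1],[0,0,-0.06,0,0,0,1],[0,0,-0.07,0,0,0,1],[0,0,-0.07,0,0,0,1],[0,0,-0.07,0,0,0,1],[0,0,-0.05,0,0,0,1],[0,0,0,0,0,0,1]]}}

```text
time_s: 11.0
tool_pos: [0.5228, -0.3215, 0.2541]
ee_rot: [3.104, 0.45, 0.009]
contact_force: [1.3, 0.0, -3.0]
gripper_width: 0.235
gripper_force: 40.0
```

```bash
python3 - <<'E'
from plant import arm
from h import *; import pickle
i=arm.get_image("wrist"); pickle.dump(i,open("w4.pkl","wb")); cv2.imwrite("pics/w4.png",i["frame"][:,:,::-1])
s=arm.observe(); R,p=toolframe(s); print(p,R[:,0],s["contact_force"],s["gripper_width"])
T=(cloud(i)-p)@R  # tool frame
m=(abs(T[...,2]-(-.0188+.025))<.006)&(abs(T[...,0])<.12)
print("plate n",m.sum(), [(x,T[m&(abs(T[...,0]-x)<.004)][:,1].min().round(4),T[m&(abs(T[...,0]-x)<.004)][:,1].max().round(4)) for x in(.05,.06,.07,.075) if (m&(abs(T[...,0]-x)<.004)).any()],"x max",np.percentile(T[m][:,0],99.5))
# housing sides from w2 at z=.073
w=pickle.load(open("w2.pkl","rb")); P=cloud(w); m=(np.hypot(P[...,0]-.586,P[...,1]-.208)<.14)&(P[...,2]>.066)&(P[...,2]<.08)
v,u=np.nonzero(m); q=ray(w,np.c_[u,v],.073)[:,:2]; c=np.array([.5902,.2065]); a=1.245
D=np.array([[np.cos(a),np.sin(a)],[-np.sin(a),np.cos(a)]]); l=(q-c)@D.T
b=np.arange(-.065,.07,.005)
for sg in(1,-1):
    e=np.array([(x,(sg*l[abs(l[:,0]-x)<.003][:,1]).max()*sg) for x in b]); k=np.polyfit(e[:,0],e[:,1],1); print("side",sg,"dyaw",k[0].round(4),"off",k[1].round(4))
b=np.arange(-.045,.05,.005)
for sg in(1,-1):
    e=np.array([(x,(sg*l[abs(l[:,1]-x)<.003][:,0]).max()*sg) for x in b]); k=np.polyfit(e[:,0],e[:,1],1); print("end",sg,"dyaw",-k[0].round(4),"off",k[1].round(4))
E
```

```text
[ 0.5217906  -0.32088979  0.25089097] [0.95876357 0.28418955 0.00295108] [ 0.02965052 -0.16981311 -4.33106086] 0.23994303484629564
plate n 29368 [(0.05, np.float64(-0.0669), np.float64(0.0669)), (0.06, np.float64(-0.0667), np.float64(0.0676)), (0.07, np.float64(-0.0667), np.float64(0.067)), (0.075, np.float64(-0.0669), np.float64(0.0672))] x max 0.08279484024776869
side 1 dyaw -0.0091 off 0.0545
side -1 dyaw -0.009 off -0.0546
end 1 dyaw -0.01 off 0.0815
end -1 dyaw -0.0052 off -0.0804
```

View pics/w4.png

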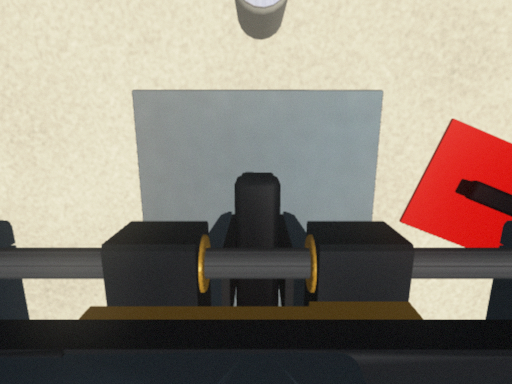

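The cover is held centred: plate edges ±67 mm in the tool frame, handle at (257,230). So the wrist camera is unbiased, and I'll use its housing pose of (0.591, 0.209), yaw 1.237. Next I'll turn and carry the cover over.

{"op": "move_arm", "data": {"deltas": [[0,0,0,0,0,-0.0302,1],[0,0,0,0,0,-0.0302,1],[0,0,0,0,0,-0.0302,1],[0,0,0,0,0,-0.0302,1],[0,0,0,0,0,-0.0302,1],[0,0,0,0,0,-0.0302,1],[0,0,0,0,0,-0.0302,1],[0,0,0,0,0,-0.0302,1],[0,0,0,0,0,-0.0302,1],[0,0,0,0,0,-0.0302,1]]}}

```text
time_s: 11.88
tool_pos: [0.5199, -0.3196, 0.2457]
ee_rot: [-2.553, -1.826, 0.002]
contact_force: [0.3, -0.6, -4.5]
gripper_width: 0.24
gripper_force: 40.0
```

{"op": "move_arm", "data": {"deltas": [[0.03,-0.006,0,0,0,0,1],[0.06,-0.012,0,0,0,0,1],[0.065,-0.0135,0,0,0,0,1],[0.065,-0.0135,0,0,0,0,1],[0.065,-0.0135,0,0,0,0,1],[0.065,-0.0135,0,0,0,0,1],[0.065,-0.0135,0,0,0,0,1],[0.065,-0.0135,0,0,0,0,1],[0.065,-0.0135,0,0,0,0,1],[0.065,-0.0135,0,0,0,0,1],[0.065,-0.0135,0,0,0,0,1],[0.065,-0.0135,0,0,0,0,1],[0.065,-0.0135,0,0,0,0,1],[0.065,-0.0135,0,0,0,0,1],[0.065,-0.0135,0,0,0,0,1],[0.065,-0.0135,0,0,0,0,1],[0.04,-0.01,0,0,0,0,1],[0.005,0,0,0,0,0,1],[0,0,0,0,0,0,1],[0,0,0,0,0,0,1]]}}

```text
time_s: 13.55
tool_pos: [0.5886, 0.2086, 0.2467]
ee_rot: [-2.56, -1.821, 0.003]
contact_force: [0.1, -0.2, -4.1]
gripper_width: 0.24
gripper_force: 40.0
```

```bash
cat > chk.py <<'E'
from plant import arm
from h import *
s=arm.observe(); R,p=toolframe(s); print(s["time_s"],p,R.round(4).tolist(),s["contact_force"].round(1),s["gripper_width"].round(3))
a=1.237; e=a-np.arctan2(R[1,0],R[0,0]); D=np.array([np.cos(a),np.sin(a),0]); L=np.array([np.sin(a),-np.cos(a),0])
g=np.array([.591,.209,p[2]])-(p+.0008*R[:,0])
print("to go m: x",g@D,"y",g@L,"norm",g@D/.5,g@L/.5,"turn",-e/np.pi)
E
python3 chk.py
```

```text
Traceback (most recent call last):
  File "chk.py", line 3, in <module>
    s=arm.observe(); R,p=toolframe(s); print(s["time_s"],p,R.round(4).tolist(),s["contact_force"].round(1),s["gripper_width"].round(3))
                                                                                                           ^^^^^^^^^^^^^^^^^^^^^^^^
AttributeError: 'float' object has no attribute 'round'
```

```bash
sed -i 's/s\["gripper_width"\].round(3)/round(s["gripper_width"],3)/' chk.py; python3 chk.py
```

```text
13.55 [0.58861957 0.20859159 0.24667015] [[0.3281, 0.9446, -0.002], [0.9446, -0.3281, -0.0008], [-0.0014, -0.0016, -1.0]] [ 0.1 -0.2 -4.1] 0.24
to go m: x 0.00036577764318708076 y 0.0021148137817978852 norm 0.0007315552863741615 0.0042296275635957704 turn -0.00016768060833888002
```

{"op": "move_arm", "data": {"deltas": [[0.0007,0.0042,0.03,0,0,0,1],[0,0,0.05,0,0,0,1],[0,0,0.05,0,0,0,1],[0,0,0.05,0,0,0,1],[0,0,0.04,0,0,0,1],[0,0,0.03,0,0,0,1],[0,0,0.014,0,0,0,1],[0,0,0,0,0,0,1],[0,0,0,0,0,0,1]]}}

```text
time_s: 14.3
tool_pos: [0.5918, 0.2079, 0.1162]
ee_rot: [-2.56, -1.82, 0.0]
contact_force: [-0.6, -0.6, -3.1]
gripper_width: 0.239
gripper_force: 40.0
```

```bash
python3 chk.py; python3 - <<'E'
from plant import arm
import cv2
f=arm.get_image("side")["frame"][90:200,200:340,::-1]
cv2.imwrite("pics/s1.png",cv2.resize(f,None,fx=5,fy=5,interpolation=cv2.INTER_CUBIC))
E
```

```text
14.3 [0.59177549 0.20793666 0.11620471] [[0.3286, 0.9445, -0.0002], [0.9445, -0.3286, -0.0001], [-0.0002, -0.0002, -1.0]] [-0.6 -0.6 -3.1] 0.239
to go m: x -4.9429389538119985e-05 y -0.001081886881253647 norm -9.885877907623997e-05 -0.002163773762507294 turn -0.00032354492174788846
```

View pics/s1.png

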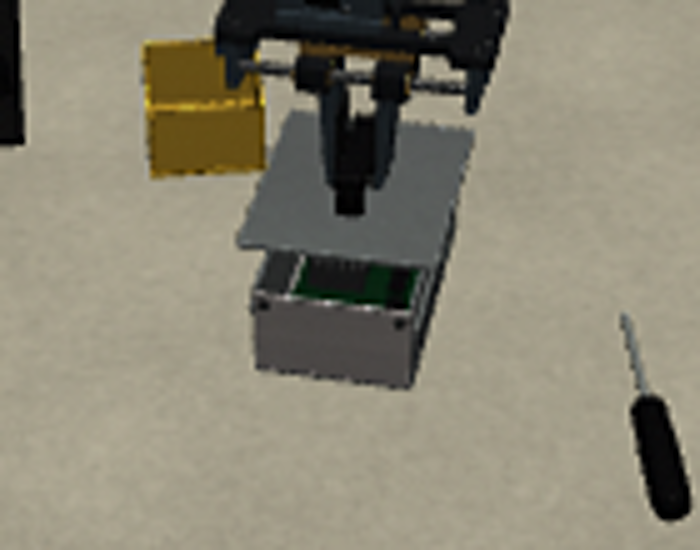

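The side crop shows the cover (355,190) hovering square over the housing (335,330), with the tray flush. I'll lower it gently.

{"op": "move_arm", "data": {"deltas": [[0,-0.002,0.01,0,0,0,1],[0,0,0.01,0,0,0,1],[0,0,0.008,0,0,0,1],[0,0,0.006,0,0,0,1],[0,0,0.004,0,0,0,1],[0,0,0,0,0,0,1]]}}

```text
time_s: 14.85
tool_pos: [0.5908, 0.2088, 0.0966]
ee_rot: [-2.56, -1.822, 0.0]
contact_force: [1.1, 0.1, -3.6]
gripper_width: 0.238
gripper_force: 40.0
```

```bash
python3 chk.py
```

```text
14.85 [0.59077511 0.20882643 0.09664142] [[0.3276, 0.9448, -0.0002], [0.9448, -0.3276, -0.0001], [-0.0002, -0.0002, -1.0]] [ 1.1  0.1 -3.6] 0.238
to go m: x -0.0005623285208643893 y 0.00015560737944136693 norm -0.0011246570417287787 0.00031121475888273387 turn -9.241387688200669e-07
```

Now I'll press down gradually.

{"op": "move_arm", "data": {"deltas": [[0,0,0.004,0,0,0,1],[0,0,0.004,0,0,0,1],[0,0,0,0,0,0,1]]}}

```text
time_s: 15.1
tool_pos: [0.5916, 0.2091, 0.0939]
ee_rot: [2.559, 1.821, 0.002]
contact_force: [-1.2, -0.7, 7.8]
gripper_width: 0.238
gripper_force: 40.0
```

{"op": "move_arm", "data": {"deltas": [[0,0,0.003,0,0,0,1],[0,0,0.003,0,0,0,1],[0,0,0,0,0,0,1]]}}

```text
time_s: 15.35
tool_pos: [0.5914, 0.2091, 0.0905]
ee_rot: [2.56, 1.821, 0.002]
contact_force: [-0.8, 2.4, -0.3]
gripper_width: 0.233
gripper_force: 40.0
```

{"op": "move_arm", "data": {"deltas": [[0,0,0.003,0,0,0,1],[0,0,0.003,0,0,0,1],[0,0,0,0,0,0,1]]}}

```text
time_s: 15.6
tool_pos: [0.5902, 0.2086, 0.0862]
ee_rot: [-2.559, -1.821, 0.002]
contact_force: [-0.8, -0.4, -3.6]
gripper_width: 0.24
gripper_force: 40.0
```

{"op": "move_arm", "data": {"deltas": [[0,0,0.002,0,0,0,1],[0,0,0.002,0,0,0,1],[0,0,0,0,0,0,1]]}}

```text
time_s: 15.85
tool_pos: [0.5904, 0.2086, 0.0859]
ee_rot: [-2.559, -1.821, 0.002]
contact_force: [-10.3, -3.2, 18.3]
gripper_width: 0.243
gripper_force: 40.0
```

{"op": "move_arm", "data": {"deltas": [[0,0,0.002,0,0,0,1],[0,0,0,0,0,0,1]]}}

```text
time_s: 16.02
tool_pos: [0.5904, 0.2087, 0.0858]
ee_rot: [-2.559, -1.821, 0.003]
contact_force: [-18.0, -4.6, 34.0]
gripper_width: 0.24
gripper_force: 40.0
```

Seated: z sits at the clipped height and the reaction is rigid. I'll ease the load with a slight upward tug to verify the clips.

{"op": "move_arm", "data": {"deltas": [[0,0,-0.003,0,0,0,1],[0,0,-0.0025,0,0,0,1],[0,0,0,0,0,0,1]]}}

```text
time_s: 16.27
tool_pos: [0.5907, 0.2088, 0.0864]
ee_rot: [2.56, 1.821, 0.0]
contact_force: [1.8, -0.1, -5.2]
gripper_width: 0.242
gripper_force: 40.0
```

{"op": "move_arm", "data": {"deltas": [[0,0,0,0,0,0,0],[0,0,0,0,0,0,0],[0,0,0,0,0,0,0],[0,0,0,0,0,0,0],[0,0,0,0,0,0,0],[0,0,0,0,0,0,0],[0,0,-0.03,0,0,0,0],[0,0,-0.07,0,0,0,0],[0,0,-0.08,0,0,0,0],[0,0,-0.08,0,0,0,0],[0,0,-0.08,0,0,0,0],[0,0,-0.07,0,0,0,0],[-0.06,0,0,0,0,0,0],[-0.06,0,0,0,0,0,0],[0,0,0,0,0,0,0],[0,0,0,0,0,0,0]]}}

```text
time_s: 17.6
tool_pos: [0.5709, 0.1512, 0.2931]
ee_rot: [2.561, 1.819, 0.002]
contact_force: [0.3, -0.5, 0.5]
gripper_width: 1.0
gripper_force: 0.0
```

```bash
python3 - <<'E'
from plant import arm
from h import *
i=arm.get_image("wrist"); P=cloud(i); near=np.hypot(P[...,0]-.591,P[...,1]-.209)<.14
for n,lo,hi,h in(("plate",.068,.085,.077),("handle",.098,.115,.109)):
    m=cv2.morphologyEx((near&(P[...,2]>lo)&(P[...,2]<hi)).astype(np.uint8),cv2.MORPH_OPEN,np.ones((3,3)))
    v,u=np.nonzero(m); q=P[v,u]; print(n,len(u),np.median(q[:,2]),rect(ray(i,np.c_[u,v],h)))
    if n=="plate":
        k=np.linalg.lstsq(np.c_[q[:,:2]-[.591,.209],np.ones(len(q))],q[:,2],rcond=None)[0]; print("plane slopes,z",k)
f=arm.get_image("side")["frame"][60:200,180:340,::-1]
cv2.imwrite("pics/s2.png",np.hstack([cv2.resize(f,None,fx=2.5,fy=2.5),cv2.resize(i["frame"][:,:,::-1],(400,350))]))
E
```

```text
plate 14958 0.07706809129521905 (array([0.5909, 0.2087], dtype=float32), np.float32(0.1641), np.float32(0.1337), np.float32(1.2373))
plane slopes,z [0.00073958 0.00218898 0.0770234 ]
handle 1522 0.10876693921836894 (array([0.5909, 0.2093], dtype=float32), np.float32(0.0786), np.float32(0.0213), np.float32(1.2436))
```

View pics/s2.png

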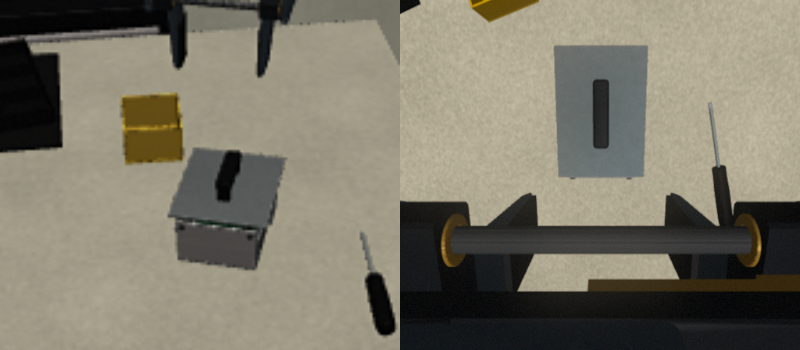

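The cover sits flat and square on the housing (handle at (228,175) left, (600,114) right). The plate top is at 77.0 mm, level, with the handle top at 109 mm, which matches seated and clipped. I'm handing the job in.

```bash
python3 -c "from plant import arm; print(arm.job_done())"
```

```text
the job is handed in; nothing more can be done
None
```

The tray is fully home and the grey metal cover is pressed down level and square on the housing at its clipped height; it held under a slight upward tug, and the job was handed in at about 18 s of the 64 s allowed.

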